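Put the spindle away and walk the sticky case cover shut

ROBOT

A 6-joint arm with a two-finger parallel gripper is mounted at the origin on the work surface. World frame = base frame: x ahead of the robot, y to its left, z up, the work surface at z = 0. Lengths are in m, angles in degrees, forces in N, time in s.
With the tool pointing down it reaches from about 0.25 to 0.725 m from the base axis. Payload 9.7 kg.
Tool frame: the origin (TCP) lies between the finger pads; the fingertips stand 22 mm ahead of it and the grasp point (between the pads) lies 3 mm ahead of it; z points along the fingers, y is the line along which they close (so a half turn about z gives the same grasp; the last joint's range is limited). The gripper opens to 85 mm and grips with 20 to 120 N. Pads are 22 mm wide; open, the fingers measure 114 mm over their backs; the gripper's body (76 mm by 85 mm) begins 54 mm behind the grasp point. The pads swing forward as they close: fully open they stand 13 mm farther back than shut.
Start: joints at [66.921, 4.979, 10.078, 95.1, 0, 90], TCP at [0.216, 0.506, 0.253] pointing down, gripper open.
Joint ranges: [-179.16, 179.16], [-48.56, 103.87], [-65.8, 70.77], [-126.05, 130.52], [-82.76, 87.17], [-180, 180]. Speed limits (degrees/s): [127.2, 127.2, 147.25, 180, 180, 180].

INTERFACE

Orientations are given as [roll, pitch, yaw] about the fixed x, y, z axes, in that order (R = Rz(yaw) Ry(pitch) Rx(roll)).
In Python, from workcell import bot, viewer, finder gives the robot as it stands.
- The arm moves only by the tool move_arm, never from a script. Its arguments are lists of equal length, an entry for each row: "offset": the shift along the tool's x, y, z in cm, a list of three; "twist": the turn, a rotation vector about the tool's x, y, z in rad, a list of three; "grip": the opening, from 0 (shut) to 1 (fully open). In form: {"offset": [[x, y, z], ...], "twist": [[ax, ay, az], ...], "grip": [grip, ...]}. A call has 1 to 5 rows; each row shifts and turns the commanded pose from where the row before left it, along the tool's axes as they then stand; what a row does not reach is not made up. A row lasts 1/10 s, in which the tool goes at most 50 mm and 8.59 degrees, less where a joint would pass 70% of its speed; a pose out of reach is approached as far as the arm can. A call is refused whole if a number of a shift passes 5 or a number of a turn 0.15, either way. A call with a gripper value outside its range is refused whole. The fingers move at their own pace and stop on an object; "force" is the grip in N (left out, the last holds). Time passes only in rows, so rows that do not move let the fingers close. It gives the time, the measured TCP pose, the force, the opening and the grip force at its end, in the units of the state.
- bot.get_obs(): the state, without advancing time (a new reading comes with each control period).
- viewer.camera(name): name is "side" or "top" or "wrist"; returns a dict with "color" (384x512x3 uint8, red, green, blue), "depth" (384x512 float32, m along the optical axis (not along the pixel's ray), 0 where there is no reading), "vfov" (degrees; the focal length in pixels is half the picture's height over the tangent of half this angle, whatever the lens; pixels are square), "cx", "cy" (the principal point, pixels), "position" and "attitude" of the camera in the world; the wrist camera has in their place "tool_from_camera" (4x4, takes a point from camera to tool coordinates, whose origin is the TCP and whose axes are the flange's). Camera axes: x right, y down, z forward; pixel columns grow to the right and rows downward; lengths in m; the calibration is good to about 2 mm. A picture is of the moment at which its call begins: read the wrist's pose just before it.
- bot.job_done(): hands the job in; it is judged then, once.
Trained networks look in a picture, given as the dict that the camera call returned (one of the last four; its "shot" number tells which), for a name from the list of things; names that differ only in an ending like _2 or _b are one class to them, and where a whole thing is asked for, a point or a joint stands for the part that bears it (a point fixed in the world has none). Each returns a list of dicts, best first, with "p" (0 to 1); they miss things now and then, are a little off and sometimes report something else, mostly with a low value. They report only what shows in the picture. A call takes as long as a camera call.
- finder.boxes_of(picture, thing): "position" ([column, row] in pixels, amid what is visible of it).
- finder.pinpoint(picture, thing): "position" ([column, row] in pixels: a listed point, or the origin of a listed thing).
The state is a dict: "time": time; "q": joint angles; "qd": joint speeds; "joint_efforts": joint torques, N m; "ee_pos": TCP position; "tcp_rot": TCP orientation; "wrist_force": force on the tool from outside, world axes, zero at the start; "torque": the same for the moment, N m; "opening": finger opening in m; "grasp_force": force on a finger pad.
Only numpy, scipy, OpenCV 4.12 (cv2) and the standard library are available. Lean on these libraries where they do the work, as an engineer would, in place of code of your own. Each camera call takes 0.05 s, during which the arm holds its last target. There are 200 camera calls.

TASK

Lay the steel spindle from the bench in the open tray of the wooden case, then slide the case's glass cover shut and press it firmly home (about 12 newtons) against the rubber buffers of the stop bar, so that it stands square. The cover sticks in its tracks and jams crooked if one end gets ahead, so push its two upright posts in turn, a little at a time; do not grip them, never push with more than 20 newtons, and keep your fingers off the glass. Leave everything else where it is.

Things in the scene. Friction and masses are not known exactly. Their poses are not given: they have to be found in the camera images.
- case: Wooden case fixed to the bench, 262 by 290 mm. Origin at bench level near its middle; its +x is the way the cover closes, +y left. The near half, x -150 to 0 mm, is a deck 32 mm high. Along both sides, x -150 to 92 mm, run fixed aluminium C-shaped tracks, tops 49.5 mm high, inner lips at y = +-118 mm; their sideways play on the cover is 3 to 5.2 mm in all and differs from case to case.
- tray (a point): Centre of the floor of the case's open tray, at case x 46, y 0, 10 mm above the bench; axes as the case's. The tray is 92 mm along x by 200 mm along y; its side walls rise to 34 mm above the bench, the near wall (the deck) to 32 mm, the far wall is the stop bar.
- stop: Dark steel bar fixed across the far end of the case, 290 mm long, 16 mm thick, top 50 mm above the bench. Origin: bench level, middle of its near face, case x = 92 mm. On that face, at y = +-105 mm, sit two firm rubber buffers that stand out equally, by 2 to 12 mm, worn differently from case to case; the cover's front edge stops on them, both at once when it is square.
- cover: Cover, 0.8 kg, 100 mm (x) by 256 mm (y): glass pane 176 mm wide between two aluminium shoes, tops 44 mm above the bench. Origin: centre of underside, 34 mm above the bench; axes as the case's. A push of 3 to 6 N at a post swings that end about the other; some 10 to 20 mm ahead of it the cover wedges, the force climbs steeply (go 30 mm/s or less) and up to 15 N at the other post frees it.
- post_left (a point): Top centre of the left post: black rubber sleeve on a brass foot, upright, 16 mm diameter, 30 mm high above the shoe, top 74 mm above the bench, 42 mm behind the cover's origin and 8 mm from its trailing edge. At case y = +100 mm; case x -96 to -83 mm when open, -2 to -12 mm when fully home (as the buffers are worn).
- post_right (a point): Top centre of the right post, same size and height, at case y = -100 mm; at the same case x as the left one when the cover is square.
- spindle: Steel spindle lying on the bench, 62 mm long along its x, 60 g: a square collar 14 by 14 mm, 26 mm long, in the middle (flat sides, grip here across y) and thinner round shanks, +x one 20 mm long, 9 mm thick, -x one 16 mm long, 11 mm thick. Origin: centre of the collar's underside.
- spindle_mid (a point): Centre of the spindle's square collar, 7 mm above its underside.
- tin: shallow blue tin lid, 72 mm wide, 16 mm high, on the bench; leave it. Origin: centre of its underside
- ring: brass ring, 32 mm across, 10 mm high, lying in the right-hand end of the case's tray; leave it there. Origin: centre of its underside
- jar: small amber jar, 56 mm across, 75 mm high; leave it
- screwdriver: screwdriver, 160 mm, lying on the bench; leave it
- brush: brush, 170 mm, lying on the bench; leave it
- loupe: black eyepiece, 36 mm across, 35 mm high; leave it

How it is judged:
By the outcome, as a careful person would: the job done as asked, in the order asked, and still so for the second after the job is handed in, with the robot touching nothing.
It also fails if it takes over 72 s, if anything falls off the work surface, if the arm or the gripper's body presses on something with over 40 N, if the wrist force passes 120 N, or if a joint passes its speed limit or range.

## Working session

There is one attempt and no reset: what is moved stays moved. The work goes in short steps, Python scripts to look and compute and a tool call to move; the robot and the scene stay as the last step left them, time stands still between calls to the robot, and variables do not carry over. Pictures are saved under pics/ and viewed, at most 10 in all, crops included, and the job is handed in when it is done.

Besides the shell and the picture viewer there is one more tool, called after "Emit:" in YAML: its name, and indented under it one key for each argument. move_arm: Moves the arm, as the interface text tells. Its arguments: {"type":"object","properties":{"offset":{"type":"array","items":{"type":"array","items":{"type":"number"}}},"twist":{"type":"array","items":{"type":"array","items":{"type":"number"}}},"grip":{"type":"array","items":{"type":"number"}},"force":{"type":"number"}},"required":["offset","twist","grip"]}

```bash
mkdir -p pics; cat > h.py <<'E'
import numpy as np, cv2
from scipy.spatial.transform import Rotation as R
from workcell import bot, viewer, finder
def tcpT():
    o=bot.get_obs(); T=np.eye(4); T[:3,3]=o['ee_pos']; T[:3,:3]=R.from_euler('xyz',o['tcp_rot'],degrees=True).as_matrix(); return T
def snap(n):
    T=tcpT(); p=viewer.camera(n)
    if n=='wrist': p['T']=T@np.array(p['tool_from_camera'])
    else:
        a=np.array(p['attitude']); M=np.eye(4); M[:3,3]=p['position']
        M[:3,:3]=a if a.shape==(3,3) else R.from_euler('xyz',a,degrees=True).as_matrix(); p['T']=M
    return p
def ray(p,uv):
    f=p['color'].shape[0]/2/np.tan(np.radians(p['vfov'])/2)
    d=np.array([(uv[0]-p['cx'])/f,(uv[1]-p['cy'])/f,1]); return p['T'][:3,3],p['T'][:3,:3]@d
def atz(p,uv,z):
    o,d=ray(p,uv); return o+d*(z-o[2])/d[2]
def dep(p,uv):
    o,d=ray(p,uv); return o+d*p['depth'][int(round(uv[1])),int(round(uv[0]))]
def save(p,n): cv2.imwrite('pics/'+n+'.png',p['color'][:,:,::-1])
def pin(p,thing,z,k=2):
    for r in finder.pinpoint(p,thing)[:k]:
        print(thing,np.round(r['p'],2),np.round(r['position'],1),np.round(atz(p,r['position'],z),4))
Z=dict(case=0,tray=.01,stop=0,cover=.034,post_left=.074,post_right=.074,spindle=0,spindle_mid=.007,tin=0,ring=.01)
E
python3 - <<'E'
from h import *
print(bot.get_obs())
for n in('top','side'):
    p=snap(n); save(p,n+'0'); print(n,p['position'],p['attitude'],p['vfov'])
    for t,z in Z.items(): pin(p,t,z)
E
```

```text
{'time': 0.0, 'q': array([ 6.69239170e+01,  5.01224378e+00,  1.00340309e+01,  9.50981598e+01,
       -2.86325232e-04,  9.00011361e+01]), 'qd': array([-0.09136933,  0.01854345, -0.003309  ,  0.03094579,  0.00415437,
        0.0049885 ]), 'joint_efforts': array([ 1.16978757e-03, -5.20389068e+01,  4.64803112e+01,  1.61346188e-02,
        1.41368123e-04, -2.94294082e-07]), 'ee_pos': array([0.21550065, 0.50581583, 0.25256827]), 'tcp_rot': array([-1.79923627e+02,  2.87839334e-04,  1.56922781e+02]), 'wrist_force': array([0.66344439, 0.10370348, 0.15137912]), 'torque': array([-0.05260134,  0.01872731, -0.02165123]), 'grasp_force': 0.0, 'opening': 0.0857646804850863}
top [0.31184102 0.02690575 1.23140944] [-168.98958402   -1.59162562  -90.66603064] 50.933428338045985
case 0.75 [262.5 169.1] [ 0.6163 -0.0271  0.    ]
tray 0.87 [262.1 153.9] [ 0.663  -0.0261  0.01  ]
tray 0.19 [302.1 186.9] [ 0.5564 -0.1488  0.01  ]
stop 0.84 [257.2 141.7] [ 0.7062 -0.0115  0.    ]
stop 0.5 [102.  208.8] [0.494  0.4647 0.    ]
cover 0.91 [264.7 182.3] [ 0.5666 -0.0318  0.034 ]
post_left 0.74 [238.4 203.8] [0.49
[... 548 characters left out ...]
02.9 206.3] [ 0.664  -0.0125  0.01  ]
stop 0.8 [316.5 204.9] [ 0.7103 -0.0101  0.    ]
stop 0.63 [208. 163.] [0.4381 0.2907 0.    ]
cover 0.76 [275.4 215.3] [ 0.5642 -0.0456  0.034 ]
post_left 0.83 [242.  190.5] [0.4903 0.0435 0.074 ]
post_left 0.5 [337.7 288.9] [ 0.6119 -0.3577  0.074 ]
post_right 0.79 [275.6 230.6] [ 0.5325 -0.1368  0.074 ]
spindle 0.45 [205.1 160.8] [0.4313 0.3054 0.    ]
spindle_mid 0.47 [207.4 163.3] [0.4345 0.2811 0.007 ]
spindle_mid 0.41 [290.  214.7] [ 0.6156 -0.0314  0.007 ]
tin 0.63 [260.5 297.4] [ 0.4455 -0.2774  0.    ]
tin 0.29 [290.2 214.1] [ 0.6198 -0.0229  0.    ]
ring 0.51 [213.3 132.3] [0.4941 0.447  0.01  ]
ring 0.47 [299.8 207.9] [ 0.6526 -0.0161  0.01  ]
```

View pics/top0.png

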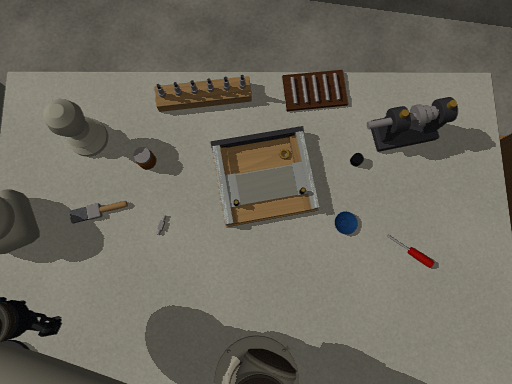

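The top view shows the case at about (265,175), turned slightly, with its posts at (236,203) and (303,190). The spindle is at (163,225), the ring in the tray at (285,154) and the tin at (346,222). I'll move the wrist camera over to the spindle.

```bash
cat >> h.py <<'E'
def plan(pos,yaw=None,roll=180,pitch=0,step=5.,ang=.15):
    T=tcpT(); r0=R.from_matrix(T[:3,:3]); e=r0.as_euler('xyz',degrees=True)
    if yaw is None: yaw=e[2]
    r1=R.from_euler('xyz',[roll,pitch,yaw],degrees=True)
    off=r0.inv().apply(np.array(pos)-T[:3,3])*100; rv=(r0.inv()*r1).as_rotvec()
    n=int(np.ceil(max(np.linalg.norm(off)/step,np.abs(rv).max()/ang,1)))
    print('at',np.round(T[:3,3],4),np.round(e,2),'off(all, start axes)',np.round(off,2),'rot',np.round(rv,3),'n',n)
    for i in range(n):  # constant world velocity & rotation
        ri=r0*R.from_rotvec(rv*i/n); print(np.round(ri.inv().apply(r0.apply(off/n)),2).tolist(),end=' ')
    print('twist each',np.round(rv/n,4).tolist())
E
python3 - <<'E'
from h import *
p=snap('wrist'); print(p['tool_from_camera'],p['vfov'])
p=snap('top')
print(atz(p,(303,190),.074), atz(p,(236,203),.074),atz(p,(159,234),.005),atz(p,(167,216),.005))
plan([.44,.30,.21])
E
```

```text
[[-7.56033785e-05 -9.59108652e-01 -2.83038138e-01  7.18368609e-02]
 [ 9.99999624e-01 -3.17066751e-04  8.07305034e-04  3.33787270e-04]
 [-8.64035226e-04 -2.83037970e-01  9.59108315e-01 -1.20574500e-01]
 [ 0.00000000e+00  0.00000000e+00  0.00000000e+00  1.00000000e+00]] 65.36399642585353
[ 0.53433678 -0.14194628  0.074     ] [0.49713333 0.05451392 0.074     ] [0.41525043 0.28818524 0.005     ] [0.46965675 0.26589588 0.005     ]
at [0.2156 0.506  0.2533] [-180.     -0.    156.92] off(all, start axes) [-28.72 -10.15   4.33] rot [-0. -0.  0.] n 7
[-4.1, -1.45, 0.62] [-4.1, -1.45, 0.62] [-4.1, -1.45, 0.62] [-4.1, -1.45, 0.62] [-4.1, -1.45, 0.62] [-4.1, -1.45, 0.62] [-4.1, -1.45, 0.62] twist each [-0.0, -0.0, 0.0]
```

Emit:
move_arm:
  offset:
    - [-4.1,-1.45,0.6]
    - [-4.1,-1.45,0.6]
    - [-4.1,-1.45,0.6]
    - [-4.1,-1.45,0.6]
    - [-4.1,-1.45,0.6]
  twist:
    - [0,0,0]
    - [0,0,0]
    - [0,0,0]
    - [0,0,0]
    - [0,0,0]
  grip: [1,1,1,1,1]

```text
time: 1.7
ee_pos: [0.3768, 0.3576, 0.2232]
tcp_rot: [180.0, 0.0, 156.9]
wrist_force: [0.7, 0.3, 0.6]
opening: 0.0856
grasp_force: 0.0
```

Emit:
move_arm:
  offset:
    - [-4.1,-1.75,0.6]
    - [-4.1,-1.75,0.6]
    - [0,0,0]
    - [0,0,0]
  twist:
    - [0,0,0]
    - [0,0,0]
    - [0,0,0]
    - [0,0,0]
  grip: [1,1,1,1]

```text
time: 2.1
ee_pos: [0.4379, 0.2938, 0.2111]
tcp_rot: [-180.0, -0.0, 156.8]
wrist_force: [0.7, -0.4, 0.5]
opening: 0.0854
grasp_force: 0.0
```

```bash
python3 - <<'E'
from h import *
p=snap('wrist'); save(p,'w1'); print(bot.get_obs()['ee_pos'])
pin(p,'spindle_mid',.007); pin(p,'spindle',0)
# blob: points 3-20 mm above bench near the spindle
h,w=p['depth'].shape; f=h/2/np.tan(np.radians(p['vfov'])/2)
v,u=np.mgrid[:h,:w]; d=p['depth']
P=np.stack([(u-p['cx'])/f*d,(v-p['cy'])/f*d,d],-1)@p['T'][:3,:3].T+p['T'][:3,3]
m=(d>0)&(P[...,2]>.006)&(P[...,2]<.025)&(np.hypot(P[...,0]-.44,P[...,1]-.28)<.07)
n,l,s,c=cv2.connectedComponentsWithStats(m.astype(np.uint8))
for i in range(1,n):
    if s[i,4]>100:
        q=P[l==i]; mu=q[:,:2].mean(0); U,S,V=np.linalg.svd(q[:,:2]-mu,full_matrices=False)
        t=(q[:,:2]-mu)@V.T; mid=mu+((t.max(0)+t.min(0))/2)@V
        print(s[i,4],mu,mid,np.ptp(t,axis=0),np.degrees(np.arctan2(V[0,1],V[0,0])),np.percentile(q[:,2],98),c[i])
print('bench',np.median(P[np.abs(P[...,2])<.01][:,2]))
E
```

```text
[0.43743107 0.29459828 0.21138443]
spindle_mid 0.84 [244.5 178. ] [0.4435 0.2807 0.007 ]
spindle 0.73 [248.9 177.7] [0.4467 0.2846 0.    ]
580 [0.44135837 0.28463238] [0.44409576 0.28359551] [0.06237902 0.01396036] -18.331649957618556 0.015144922496434145 [246.82068966 175.88448276]
bench -5.225883174547752e-05
```

View pics/w1.png

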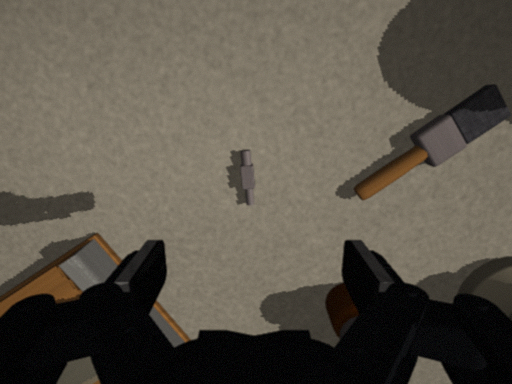

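The wrist view shows the spindle at (248,177) with the thicker, shorter shank at the top. The grasp can be made with the tool almost as it stands.

```bash
python3 - <<'E'
from h import *
plan([.4422,.2842,.0255],161.7,step=3.8)
E
```

```text
at [0.4369 0.2954 0.2115] [179.98   0.   156.99] off(all, start axes) [-0.92 -0.83 18.6 ] rot [ 0.     0.    -0.082] n 5
[-0.18, -0.17, 3.72] [-0.18, -0.17, 3.72] [-0.18, -0.17, 3.72] [-0.18, -0.17, 3.72] [-0.17, -0.18, 3.72] twist each [0.0001, 0.0, -0.0164]
```

Emit:
move_arm:
  offset:
    - [-0.45,-0.4,4.5]
    - [-0.45,-0.4,4.5]
    - [0,0,4.5]
    - [0,0,2.5]
    - [0,0,0]
  twist:
    - [0,0,-0.041]
    - [0,0,-0.041]
    - [0,0,0]
    - [0,0,0]
    - [0,0,0]
  grip: [0.5,0.5,0.5,0.5,0.5]
  force: 40

```text
time: 2.75
ee_pos: [0.4402, 0.2835, 0.0478]
tcp_rot: [-179.7, -0.2, 161.7]
wrist_force: [0.6, 0.3, 0.9]
opening: 0.0428
grasp_force: 0.0
```

Emit:
move_arm:
  offset:
    - [0,0,1.3]
    - [0,0,1.2]
    - [0,0,0]
    - [0,0,0]
  twist:
    - [0,0,0]
    - [0,0,0]
    - [0,0,0]
    - [0,0,0]
  grip: [0.5,0.5,0.5,0]

```text
time: 3.15
ee_pos: [0.443, 0.2841, 0.0268]
tcp_rot: [180.0, 0.0, 161.6]
wrist_force: [-0.5, 1.1, 0.8]
opening: 0.0295
grasp_force: 0.0
```

Emit:
move_arm:
  offset:
    - [0,0,0]
    - [0,0,0]
    - [0,0,0]
    - [0,0,0]
    - [0,0,0]
  twist:
    - [0,0,0]
    - [0,0,0]
    - [0,0,0]
    - [0,0,0]
    - [0,0,0]
  grip: [0,0,0,0,0]

```text
time: 3.65
ee_pos: [0.4434, 0.2842, 0.0273]
tcp_rot: [179.9, 0.1, 161.6]
wrist_force: [-1.1, 0.7, 6.3]
opening: 0.0123
grasp_force: 41.4
```

```bash
python3 - <<'E'
from h import *
T=tcpT()
plan([.60,-.03,.28],101,step=4.5)
E
```

```text
at [0.4434 0.2842 0.0273] [1.7992e+02 6.0000e-02 1.6162e+02] off(all, start axes) [-24.79 -24.84 -25.28] rot [0.002 0.    1.058] n 10
[-2.48, -2.48, -2.53] [-2.73, -2.21, -2.53] [-2.95, -1.91, -2.53] [-3.13, -1.59, -2.53] [-3.28, -1.25, -2.53] [-3.39, -0.9, -2.53] [-3.47, -0.53, -2.53] [-3.51, -0.16, -2.53] [-3.5, 0.21, -2.53] [-3.46, 0.58, -2.53] twist each [0.0002, 0.0, 0.1058]
```

Emit:
move_arm:
  offset:
    - [0,0,-3.5]
    - [0,0,-4.5]
    - [-2.5,-2.5,-2.0]
    - [-2.7,-2.2,-2.0]
    - [-2.9,-1.9,-2.0]
  twist:
    - [0,0,0]
    - [0,0,0]
    - [0,0,0.106]
    - [0,0,0.106]
    - [0,0,0.106]
  grip: [0,0,0,0,0]

```text
time: 4.15
ee_pos: [0.4898, 0.1889, 0.1673]
tcp_rot: [180.0, 0.0, 143.2]
wrist_force: [0.5, -0.2, -0.1]
opening: 0.0126
grasp_force: 40.6
```

Emit:
move_arm:
  offset:
    - [-3.1,-1.6,-2.0]
    - [-3.3,-1.3,-2.0]
    - [-3.4,-0.9,-2.0]
    - [-3.5,-0.5,-2.0]
    - [-3.5,-0.2,-1.5]
  twist:
    - [0,0,0.106]
    - [0,0,0.106]
    - [0,0,0.106]
    - [0,0,0.106]
    - [0,0,0.106]
  grip: [0,0,0,0,0]

```text
time: 4.65
ee_pos: [0.5679, 0.0306, 0.2626]
tcp_rot: [179.9, 0.0, 112.8]
wrist_force: [1.3, -0.2, -1.3]
opening: 0.0126
grasp_force: 40.6
```

Emit:
move_arm:
  offset:
    - [-3.5,0.2,-1.5]
    - [-3.5,0.6,-1.0]
    - [0,0,0]
    - [0,0,0]
    - [0,0,0]
  twist:
    - [0,0,0.106]
    - [0,0,0.106]
    - [0,0,0]
    - [0,0,0]
    - [0,0,0]
  grip: [0,0,0,0,0]

```text
time: 5.15
ee_pos: [0.5984, -0.0305, 0.2859]
tcp_rot: [-180.0, -0.0, 101.0]
wrist_force: [-0.0, 1.3, -1.2]
opening: 0.0129
grasp_force: 40.6
```

```bash
python3 - <<'E'
from h import *
p=snap('wrist'); save(p,'w2'); o=bot.get_obs(); print(o['ee_pos'],o['tcp_rot'],o['q'],o['opening'],o['grasp_force'])
for t in Z:
  if t not in('spindle','tin'): pin(p,t,Z[t],1)
E
```

```text
[ 0.59833304 -0.03018461  0.28594011] [-1.79960521e+02 -2.14680246e-02  1.00985866e+02] [-2.89299198e+00  1.29737644e+01  2.27721739e+01  9.98418857e+01
  1.13713649e-02  7.61211307e+01] 0.012746887423833035 40.603344440460205
case 0.65 [264.7 155.9] [ 0.6132 -0.0266  0.    ]
tray 0.73 [301.7 155.5] [ 0.6609 -0.015   0.01  ]
stop 0.89 [335.4 155.2] [ 0.708  -0.0073  0.    ]
cover 0.55 [221.6 159.9] [ 0.5585 -0.0363  0.034 ]
post_left 0.63 [178.4  71.9] [0.5025 0.0547 0.074 ]
post_right 0.75 [186.6 245.1] [ 0.5362 -0.1405  0.074 ]
spindle_mid 0.8 [253.3 245.9] [ 0.623  -0.1596  0.007 ]
ring 0.66 [289.6 214. ] [ 0.6637 -0.0995  0.01  ]
```

View pics/w2.png

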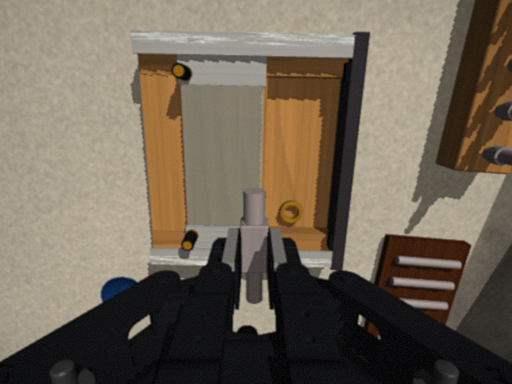

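The wrist view shows the spindle held by its collar, the ring at (290,212) and the posts at (181,72) and (189,240). I'll lower the spindle into the left-middle of the tray, clear of the ring.

Emit:
move_arm:
  offset:
    - [1.6,3.3,3.0]
    - [1.6,3.3,3.0]
    - [0,0,4.5]
    - [0,0,4.5]
    - [0,0,4.5]
  twist:
    - [0,0,0]
    - [0,0,0]
    - [0,0,0]
    - [0,0,0]
    - [0,0,0]
  grip: [0,0,0,0,0]

```text
time: 6.1
ee_pos: [0.6575, 0.0132, 0.0893]
tcp_rot: [180.0, 0.0, 100.9]
wrist_force: [1.5, -0.1, 0.3]
opening: 0.0127
grasp_force: 40.6
```

Emit:
move_arm:
  offset:
    - [0,0,2.0]
    - [0,0,1.3]
    - [0,0,1.0]
    - [0,0,0]
    - [0,0,0]
  twist:
    - [0,0,0]
    - [0,0,0]
    - [0,0,0]
    - [0,0,0]
    - [0,0,0]
  grip: [0,0,0,0,0]

```text
time: 6.6
ee_pos: [0.6582, 0.0128, 0.0496]
tcp_rot: [179.9, 0.0, 100.9]
wrist_force: [0.2, 0.1, 0.1]
opening: 0.0124
grasp_force: 40.6
```

Emit:
move_arm:
  offset:
    - [0,0,0.6]
    - [0,0,0.4]
    - [0,0,0.1]
    - [0,0,0]
  twist:
    - [0,0,0]
    - [0,0,0]
    - [0,0,0]
    - [0,0,0]
  grip: [0,0,0,0]

```text
time: 7.0
ee_pos: [0.6576, 0.0129, 0.0374]
tcp_rot: [180.0, -0.0, 100.9]
wrist_force: [-0.6, 0.4, -0.3]
opening: 0.0124
grasp_force: 40.6
```

Emit:
move_arm:
  offset:
    - [0,0,0.05]
    - [0,0,0]
    - [0,0,0]
    - [0,0,0]
    - [0,0,0]
  twist:
    - [0,0,0]
    - [0,0,0]
    - [0,0,0]
    - [0,0,0]
    - [0,0,0]
  grip: [0,0.3,0.3,0.3,0.3]

```text
time: 7.5
ee_pos: [0.6575, 0.0129, 0.0367]
tcp_rot: [-180.0, -0.0, 100.9]
wrist_force: [0.2, 0.6, -0.0]
opening: 0.026
grasp_force: 0.0
```

Emit:
move_arm:
  offset:
    - [0,0,-2.5]
    - [0,0,-4.5]
    - [0,0,-4.5]
    - [0,0,-4.5]
    - [0,0,-4.5]
  twist:
    - [0,0,0]
    - [0,0,0]
    - [0,0,0]
    - [0,0,0]
    - [0,0,0]
  grip: [0.3,0.3,0.3,0.3,0.3]

```text
time: 8.0
ee_pos: [0.6572, 0.0129, 0.2437]
tcp_rot: [180.0, 0.0, 100.9]
wrist_force: [1.8, -0.5, -0.4]
opening: 0.0257
grasp_force: 0.0
```

Emit:
move_arm:
  offset:
    - [-1.3,-3.8,-2.0]
    - [-1.3,-3.8,-1.5]
    - [0,0,0]
    - [0,0,0]
  twist:
    - [0,0,0]
    - [0,0,0]
    - [0,0,0]
    - [0,0,0]
  grip: [0,0,0,0]

```text
time: 8.4
ee_pos: [0.5877, -0.0274, 0.2777]
tcp_rot: [179.9, 0.0, 100.8]
wrist_force: [-0.2, 0.4, -0.6]
opening: 0.0
grasp_force: 0.0
```

```bash
python3 - <<'E'
from h import *
p=snap('wrist'); save(p,'w3'); o=bot.get_obs(); print(o['ee_pos'],o['tcp_rot'],o['q'],o['opening'])
for t in Z:
  if t not in('spindle','tin'): pin(p,t,Z[t]+(.01 if t=='spindle_mid' else 0),1)
np.savez('w3.npz',depth=p['depth'],T=p['T'],c=[p['cx'],p['cy'],p['vfov']])
E
```

```text
[ 0.58801581 -0.02705457  0.2766487 ] [ 1.79977831e+02 -1.53350313e-03  1.00866136e+02] [-2.63729655e+00  1.10554577e+01  1.94717304e+01  9.83950744e+01
  6.66770893e-03  7.64965690e+01] 3.1691772035344005e-05
case 0.57 [269.2 159.7] [ 0.6097 -0.0262  0.    ]
tray 0.77 [307.3 158.1] [ 0.6575 -0.013   0.01  ]
stop 0.86 [344.4 158.9] [ 0.7091 -0.0062  0.    ]
cover 0.79 [229.5 161.8] [ 0.5591 -0.032   0.034 ]
post_left 0.94 [186.   71.8] [0.5022 0.0591 0.074 ]
post_right 0.96 [194.  255.3] [ 0.5376 -0.1447  0.074 ]
spindle_mid 0.62 [310.5 139.2] [0.6543 0.0123 0.017 ]
ring 0.88 [292.8 215.9] [ 0.657  -0.0957  0.01  ]
```

View pics/w3.png

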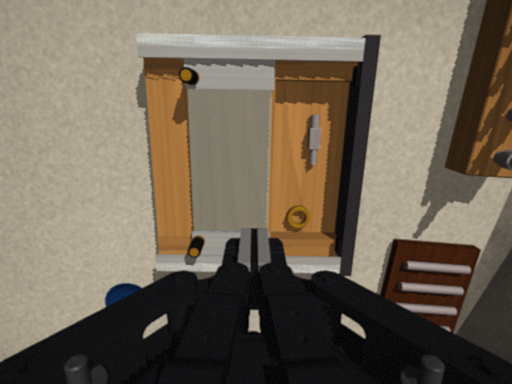

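The wrist view shows the spindle lying in the tray at (315,140), clear of the ring at (298,217). The posts are at (187,75) and (196,246). Next I'll fit the case's orientation from the depth image.

```bash
python3 - <<'E'
from h import *
z=np.load('w3.npz'); d=z['depth']; cx,cy,vf=z['c']; T=z['T']; h,w=d.shape; f=h/2/np.tan(np.radians(vf)/2)
v,u=np.mgrid[:h,:w]; P=np.stack([(u-cx)/f*d,(v-cy)/f*d,d],-1)@T[:3,:3].T+T[:3,3]
Rm=np.array([[np.cos(a:=np.radians(11)),-np.sin(a)],[np.sin(a),np.cos(a)]])
C=np.empty(P.shape); C[...,:2]=(P[...,:2]-[.614,-.0255])@Rm; C[...,2]=P[...,2]
ok=d>0
X,Y,H=C[...,0],C[...,1],C[...,2]
# left track: outer/inner edges per x ; stop far edge per y
def fit(axis,bins,sel,lo):
    r=[]
    for b in bins:
        m=sel&(abs((Y if axis else X)-b)<.004); q=(X if axis else Y)[m]
        if len(q)>8: r.append((b,np.percentile(q,2),np.percentile(q,98)))
    r=np.array(r); 
    for k in(1,2):
        c=np.polyfit(r[:,0],r[:,k],1); print(lo,k,'slope deg',round(np.degrees(np.arctan(c[0])),2),'at0',round(c[1],4),'res',round(np.std(r[:,k]-np.polyval(c,r[:,0])),4))
top=ok&(H>.046)&(H<.054)
print('H med top',np.median(H[top]))
fit(0,np.arange(-.13,.08,.01),top&(Y>.09)&(Y<.17),'ltrack y(x)')
fit(1,np.arange(-.09,.13,.01),top&(X>.07)&(X<.13),'stop x(y)')
# posts: points high
for s in(1,-1):
    m=ok&(H>.066)&(H<.08)&(abs(Y-s*.1)<.025)&(X<-.05); q=C[m]; print('post',s,len(q),q[:,:2].min(0),q[:,:2].max(0),np.median(q,0))
fit(1,np.arange(-.06,.07,.01),ok&(H>.038)&(H<.048)&(abs(Y)<.1)&(X<.03)&(X>-.13),'cover x(y)')
E
```

```text
H med top 0.049477926676570416
ltrack y(x) 1 slope deg 0.03 at0 0.1188 res 0.0054
ltrack y(x) 2 slope deg -1.13 at0 0.1417 res 0.0002
stop x(y) 1 slope deg -0.9 at0 0.0886 res 0.0039
stop x(y) 2 slope deg 1.06 at0 0.1052 res 0.0001
post 1 213 [-0.10221003  0.09400704] [-0.08659975  0.10902263] [-0.09363277  0.10144951  0.0735847 ]
post -1 151 [-0.10661195 -0.10546287] [-0.09042639 -0.08971086] [-0.09770828 -0.09576055  0.07339324]
cover x(y) 1 slope deg 1.01 at0 -0.1007 res 0.0003
cover x(y) 2 slope deg 1.22 at0 -0.0085 res 0.0003
```

```bash
cat >> h.py <<'E'
YAW=9.9; O=np.array([.6119,-.0293]); c_,s_=np.cos(np.radians(YAW)),np.sin(np.radians(YAW)); RC=np.array([[c_,-s_],[s_,c_]])
def w(x,y,z): return [*(O+RC@[x,y]),z]
def incase():
    o=bot.get_obs(); print('case',np.round(RC.T@(o['ee_pos'][:2]-O)*1000,1),'z',round(o['ee_pos'][2]*1000,1),'yaw',np.round(o['tcp_rot'],2),'F',np.round(RC.T@o['wrist_force'][:2],1),'t',o['time'])
E
python3 - <<'E'
from h import *
incase(); plan(w(-.139,.10,.15),99.9)
E
```

```text
case [-23.1   6.6] z 276.2 yaw [-1.7995e+02 -1.0000e-02  1.0091e+02] F [0.6 0.1] t 8.85
at [ 0.588  -0.0268  0.2762] [-1.7995e+02 -1.0000e-02  1.0091e+02] off(all, start axes) [  9.54 -11.42  12.64] rot [-0.001 -0.     0.018] n 4
[2.39, -2.85, 3.16] [2.37, -2.87, 3.16] [2.36, -2.88, 3.16] [2.35, -2.89, 3.16] twist each [-0.0002, -0.0, 0.0044]
```

Emit:
move_arm:
  offset:
    - [2.37,-2.87,3.1]
    - [2.37,-2.87,3.1]
    - [2.37,-2.87,3.1]
    - [2.37,-2.87,3.2]
    - [0,0,0]
  twist:
    - [0,0,0.0044]
    - [0,0,0.0044]
    - [0,0,0.0044]
    - [0,0,0.0044]
    - [0,0,0]
  grip: [0,0,0,0,0]

```text
time: 9.35
ee_pos: [0.4508, 0.0462, 0.1452]
tcp_rot: [-179.3, -0.1, 100.0]
wrist_force: [1.0, 0.3, 0.2]
opening: -0.0001
grasp_force: 0.0
```

Emit:
move_arm:
  offset:
    - [0,0,4.5]
    - [0,0,3.1]
    - [0,0,0]
    - [0,0,0]
  twist:
    - [0,0,0]
    - [0,0,0]
    - [0,0,0]
    - [0,0,0]
  grip: [0,0,0,0]

```text
time: 9.75
ee_pos: [0.4582, 0.0452, 0.0769]
tcp_rot: [180.0, 0.0, 99.9]
wrist_force: [-0.9, 0.9, 0.4]
opening: -0.0005
grasp_force: 0.0
```

```bash
python3 - <<'E'
from h import *
incase(); p=snap('wrist'); save(p,'w4')
E
```

```text
case [-138.6   99.8] z 76.9 yaw [179.99   0.    99.88] F [-0.7  1.1] t 9.75
```

View pics/w4.png

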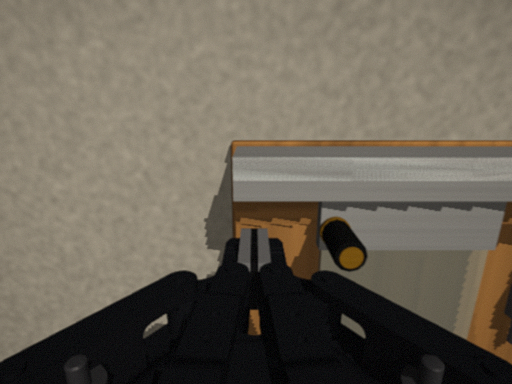

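The wrist view shows the fingertips at (253,235) behind the left post, whose base is at about (325,235), in line with it. I'll ease forward to contact.

Emit:
move_arm:
  offset:
    - [0,0.8,0.3]
    - [0,0.8,0]
    - [0,0.3,0]
    - [0,0.3,0]
    - [0,0.2,0]
  twist:
    - [0,0,0]
    - [0,0,0]
    - [0,0,0]
    - [0,0,0]
    - [0,0,0]
  grip: [0,0,0,0,0]

```text
time: 10.3
ee_pos: [0.4813, 0.0494, 0.0728]
tcp_rot: [-180.0, -0.0, 99.9]
wrist_force: [-3.2, -0.8, 3.2]
opening: -0.0002
grasp_force: 1.9
```

```bash
python3 -c "
from h import *
incase()"
```

```text
case [-115.1  100. ] z 72.8 yaw [-1.7996e+02 -1.0000e-02  9.9880e+01] F [-3.3 -0.2] t 10.3
```

Emit:
move_arm:
  offset:
    - [0,0.25,0]
    - [0,0.25,0]
    - [0,0,0]
  twist:
    - [0,0,0]
    - [0,0,0]
    - [0,0,0]
  grip: [0,0,0]

```text
time: 10.6
ee_pos: [0.4866, 0.0503, 0.0727]
tcp_rot: [180.0, 0.0, 99.9]
wrist_force: [0.4, -0.0, 0.4]
opening: 0.0002
grasp_force: 0.0
```

```bash
python3 - <<'E'
from h import *
incase(); p=snap('top'); pin(p,'post_left',.074,1); pin(p,'post_right',.074,1)
E
```

```text
case [-109.7   99.9] z 72.7 yaw [1.7997e+02 1.0000e-02 9.9880e+01] F [ 0.3 -0.1] t 10.6
post_left 0.31 [284.9 149.3] [ 0.6586 -0.0918  0.074 ]
post_right 0.67 [302.  190.2] [ 0.5338 -0.139   0.074 ]
```

Emit:
move_arm:
  offset:
    - [0,-1.3,0]
    - [-4.95,0,0]
    - [-4.95,0,0]
    - [-4.95,0,0]
    - [-4.95,0,0]
  twist:
    - [0,0,0]
    - [0,0,0]
    - [0,0,0]
    - [0,0,0]
    - [0,0,0]
  grip: [0,0,0,0,0]

```text
time: 11.25
ee_pos: [0.5076, -0.1491, 0.0731]
tcp_rot: [179.9, 0.0, 99.9]
wrist_force: [0.2, 0.1, 0.7]
opening: 0.0
grasp_force: 0.0
```

Emit:
move_arm:
  offset:
    - [0,0.3,0]
    - [0,0.3,0]
    - [0,0.3,0]
    - [0,0.2,0]
    - [0,0.2,0]
  twist:
    - [0,0,0]
    - [0,0,0]
    - [0,0,0]
    - [0,0,0]
    - [0,0,0]
  grip: [0,0,0,0,0]

```text
time: 11.75
ee_pos: [0.5202, -0.1439, 0.0727]
tcp_rot: [-180.0, 0.0, 100.0]
wrist_force: [-1.7, -2.2, -0.8]
opening: 0.0
grasp_force: 1.1
```

```bash
python3 -c "
from h import *
incase()"
```

```text
case [-110.1  -97.1] z 72.7 yaw [-1.7997e+02  1.0000e-02  9.9970e+01] F [-2.  -1.9] t 11.75
```

Emit:
move_arm:
  offset:
    - [0,0.25,0]
    - [0,0.25,0]
    - [0,0.25,0]
  twist:
    - [0,0,0]
    - [0,0,0]
    - [0,0,0]
  grip: [0,0,0]

```text
time: 12.05
ee_pos: [0.5277, -0.1433, 0.0728]
tcp_rot: [-180.0, 0.0, 99.9]
wrist_force: [-1.9, -3.4, -0.2]
opening: -0.0001
grasp_force: 1.3
```

Emit:
move_arm:
  offset:
    - [0,-1.4,0]
    - [4.95,0,0]
    - [4.95,0,0]
    - [4.95,0,0]
    - [4.95,0,0]
  twist:
    - [0,0,0]
    - [0,0,0]
    - [0,0,0]
    - [0,0,0]
    - [0,0,0]
  grip: [0,0,0,0,0]

```text
time: 12.55
ee_pos: [0.4797, 0.051, 0.0732]
tcp_rot: [179.9, -0.0, 99.9]
wrist_force: [1.1, 0.1, 0.5]
opening: 0.0002
grasp_force: 0.0
```

Emit:
move_arm:
  offset:
    - [0,0.3,0]
    - [0,0.3,0]
    - [0,0.3,0]
    - [0,0.25,0]
    - [0,0.25,0]
  twist:
    - [0,0,0]
    - [0,0,0]
    - [0,0,0]
    - [0,0,0]
    - [0,0,0]
  grip: [0,0,0,0,0]

```text
time: 13.05
ee_pos: [0.4937, 0.0506, 0.0726]
tcp_rot: [-179.9, -0.0, 99.8]
wrist_force: [-3.9, 1.1, 2.1]
opening: -0.0
grasp_force: 1.7
```

```bash
python3 -c "
from h import *
incase()"
```

```text
case [-102.7   99.1] z 72.6 yaw [-1.7994e+02 -3.0000e-02  9.9780e+01] F [-3.7  1.8] t 13.05
```

Emit:
move_arm:
  offset:
    - [0,0.25,0]
    - [0,0.25,0]
    - [0,0.25,0]
  twist:
    - [0,0,0]
    - [0,0,0]
    - [0,0,0]
  grip: [0,0,0]

```text
time: 13.35
ee_pos: [0.5011, 0.0526, 0.0726]
tcp_rot: [-180.0, -0.0, 99.9]
wrist_force: [-3.2, 1.5, 0.3]
opening: -0.0001
grasp_force: 1.4
```

Emit:
move_arm:
  offset:
    - [0,-1.3,0]
    - [-4.95,0,0]
    - [-4.95,0,0]
    - [-4.95,0,0]
    - [-4.95,0,0]
  twist:
    - [0,0,0]
    - [0,0,0]
    - [0,0,0]
    - [0,0,0]
    - [0,0,0]
  grip: [0,0,0,0,0]

```text
time: 13.85
ee_pos: [0.5229, -0.1468, 0.0732]
tcp_rot: [179.9, 0.1, 99.9]
wrist_force: [0.7, 0.7, 0.3]
opening: 0.0001
grasp_force: 0.0
```

Emit:
move_arm:
  offset:
    - [0,0.3,0]
    - [0,0.3,0]
    - [0,0.3,0]
    - [0,0.25,0]
    - [0,0.25,0]
  twist:
    - [0,0,0]
    - [0,0,0]
    - [0,0,0]
    - [0,0,0]
    - [0,0,0]
  grip: [0,0,0,0,0]

```text
time: 14.35
ee_pos: [0.536, -0.1412, 0.0728]
tcp_rot: [-180.0, 0.0, 100.0]
wrist_force: [-2.2, -2.2, -0.6]
opening: -0.0001
grasp_force: 1.1
```

Emit:
move_arm:
  offset:
    - [0,0.25,0]
    - [0,0.25,0]
  twist:
    - [0,0,0]
    - [0,0,0]
  grip: [0,0]

```text
time: 14.55
ee_pos: [0.541, -0.1408, 0.0728]
tcp_rot: [-180.0, 0.0, 99.9]
wrist_force: [-2.7, -2.0, -0.4]
opening: -0.0
grasp_force: 1.4
```

```bash
python3 - <<'E'
from h import *
incase(); p=snap('top'); save(p,'top1'); pin(p,'post_left',.074,1); pin(p,'post_right',.074,1)
E
```

```text
case [-89.  -97.6] z 72.8 yaw [-1.7999e+02  1.0000e-02  9.9920e+01] F [-3.  -1.5] t 14.55
post_left 0.86 [233.6 195.2] [0.5202 0.0615 0.074 ]
post_right 0.58 [302.3 182.2] [ 0.5577 -0.1407  0.074 ]
```

Emit:
move_arm:
  offset:
    - [0,-1.3,0]
    - [4.95,0,0]
    - [4.95,0,0]
    - [4.95,0,0]
    - [4.95,0,0]
  twist:
    - [0,0,0]
    - [0,0,0]
    - [0,0,0]
    - [0,0,0]
    - [0,0,0]
  grip: [0,0,0,0,0]

```text
time: 15.2
ee_pos: [0.4929, 0.0528, 0.073]
tcp_rot: [180.0, -0.0, 99.8]
wrist_force: [1.3, 0.1, -0.3]
opening: -0.0002
grasp_force: 0.0
```

Emit:
move_arm:
  offset:
    - [0,0.3,0]
    - [0,0.3,0]
    - [0,0.3,0]
    - [0,0.3,0]
  twist:
    - [0,0,0]
    - [0,0,0]
    - [0,0,0]
    - [0,0,0]
  grip: [0,0,0,0]

```text
time: 15.6
ee_pos: [0.5058, 0.0526, 0.0727]
tcp_rot: [-179.9, -0.0, 99.8]
wrist_force: [-3.8, 1.2, 1.5]
opening: -0.0005
grasp_force: 1.8
```

Emit:
move_arm:
  offset:
    - [0,0.3,0]
    - [0,0.3,0]
    - [0,0.3,0]
  twist:
    - [0,0,0]
    - [0,0,0]
    - [0,0,0]
  grip: [0,0,0]

```text
time: 15.9
ee_pos: [0.5149, 0.0548, 0.0726]
tcp_rot: [-180.0, -0.0, 99.8]
wrist_force: [-4.8, 1.5, 1.5]
opening: 0.0003
grasp_force: 1.9
```

Emit:
move_arm:
  offset:
    - [0,-1.3,0]
    - [-4.95,0,0]
    - [-4.95,0,0]
    - [-4.95,0,0]
    - [-4.95,0,0]
  twist:
    - [0,0,0]
    - [0,0,0]
    - [0,0,0]
    - [0,0,0]
    - [0,0,0]
  grip: [0,0,0,0,0]

```text
time: 16.4
ee_pos: [0.5367, -0.1445, 0.073]
tcp_rot: [179.9, 0.1, 99.9]
wrist_force: [1.2, 0.5, 0.8]
opening: -0.0001
grasp_force: 0.0
```

Emit:
move_arm:
  offset:
    - [0,0.3,0]
    - [0,0.3,0]
    - [0,0.3,0]
    - [0,0.3,0]
  twist:
    - [0,0,0]
    - [0,0,0]
    - [0,0,0]
    - [0,0,0]
  grip: [0,0,0,0]

```text
time: 16.8
ee_pos: [0.5478, -0.1392, 0.0727]
tcp_rot: [-180.0, 0.0, 99.9]
wrist_force: [-2.5, -1.4, 0.1]
opening: -0.0001
grasp_force: 1.2
```

Emit:
move_arm:
  offset:
    - [0,0.3,0]
    - [0,0.3,0]
    - [0,0.3,0]
  twist:
    - [0,0,0]
    - [0,0,0]
    - [0,0,0]
  grip: [0,0,0]

```text
time: 17.1
ee_pos: [0.5569, -0.138, 0.0728]
tcp_rot: [-180.0, 0.0, 99.9]
wrist_force: [-2.6, -2.3, -0.5]
opening: -0.0001
grasp_force: 1.4
```

```bash
python3 - <<'E'
from h import *
incase(); p=snap('top'); save(p,'top2'); pin(p,'post_left',.074,1); pin(p,'post_right',.074,1)
E
```

```text
case [-72.9 -97.7] z 72.8 yaw [-1.7999e+02  1.0000e-02  9.9920e+01] F [-2.9 -1.8] t 17.1
post_left 0.56 [235.6 188.8] [0.5391 0.0556 0.074 ]
post_right 0.91 [298.9 174.2] [ 0.582  -0.1314  0.074 ]
```

Emit:
move_arm:
  offset:
    - [0,-1.3,0]
    - [4.95,0,0]
    - [4.95,0,0]
    - [4.95,0,0]
    - [4.95,0,0]
  twist:
    - [0,0,0]
    - [0,0,0]
    - [0,0,0]
    - [0,0,0]
    - [0,0,0]
  grip: [0,0,0,0,0]

```text
time: 17.75
ee_pos: [0.5095, 0.0561, 0.0732]
tcp_rot: [179.9, -0.0, 99.8]
wrist_force: [1.1, -0.3, -0.2]
opening: -0.0002
grasp_force: 0.0
```

Emit:
move_arm:
  offset:
    - [0,0.3,0]
    - [0,0.3,0]
    - [0,0.3,0]
    - [0,0.3,0]
  twist:
    - [0,0,0]
    - [0,0,0]
    - [0,0,0]
    - [0,0,0]
  grip: [0,0,0,0]

```text
time: 18.15
ee_pos: [0.5217, 0.0555, 0.0727]
tcp_rot: [-179.9, -0.0, 99.8]
wrist_force: [-2.7, 1.6, 0.8]
opening: -0.0
grasp_force: 1.6
```

Emit:
move_arm:
  offset:
    - [0,0.3,0]
    - [0,0.3,0]
    - [0,0.3,0]
  twist:
    - [0,0,0]
    - [0,0,0]
    - [0,0,0]
  grip: [0,0,0]

```text
time: 18.45
ee_pos: [0.5307, 0.0575, 0.0726]
tcp_rot: [-180.0, -0.0, 99.8]
wrist_force: [-3.1, 1.1, -0.1]
opening: 0.0002
grasp_force: 1.4
```

Emit:
move_arm:
  offset:
    - [0,-1.3,0]
    - [-4.95,0,0]
    - [-4.95,0,0]
    - [-4.95,0,0]
    - [-4.95,0,0]
  twist:
    - [0,0,0]
    - [0,0,0]
    - [0,0,0]
    - [0,0,0]
    - [0,0,0]
  grip: [0,0,0,0,0]

```text
time: 18.95
ee_pos: [0.5525, -0.1418, 0.0731]
tcp_rot: [179.9, 0.1, 99.9]
wrist_force: [2.1, 0.5, -0.8]
opening: 0.0004
grasp_force: 0.0
```

Emit:
move_arm:
  offset:
    - [0,0.3,0]
    - [0,0.3,0]
    - [0,0.3,0]
    - [0,0.3,0]
  twist:
    - [0,0,0]
    - [0,0,0]
    - [0,0,0]
    - [0,0,0]
  grip: [0,0,0,0]

```text
time: 19.35
ee_pos: [0.5635, -0.1365, 0.0727]
tcp_rot: [-180.0, 0.0, 99.9]
wrist_force: [-3.0, -1.3, 0.3]
opening: 0.0
grasp_force: 1.2
```

Emit:
move_arm:
  offset:
    - [0,0.3,0]
    - [0,0.3,0]
    - [0,0.3,0]
  twist:
    - [0,0,0]
    - [0,0,0]
    - [0,0,0]
  grip: [0,0,0]

```text
time: 19.65
ee_pos: [0.5726, -0.1353, 0.0728]
tcp_rot: [-180.0, 0.0, 99.9]
wrist_force: [-2.5, -2.6, 0.2]
opening: -0.0002
grasp_force: 1.4
```

```bash
python3 -c "
from h import *
incase()"
```

```text
case [-57.  -97.7] z 72.8 yaw [-1.7999e+02  1.0000e-02  9.9920e+01] F [-2.9 -2.2] t 19.65
```

Emit:
move_arm:
  offset:
    - [0,-1.3,0]
    - [4.95,0,0]
    - [4.95,0,0]
    - [4.95,0,0]
    - [4.95,0,0]
  twist:
    - [0,0,0]
    - [0,0,0]
    - [0,0,0]
    - [0,0,0]
    - [0,0,0]
  grip: [0,0,0,0,0]

```text
time: 20.15
ee_pos: [0.5255, 0.0593, 0.0732]
tcp_rot: [179.9, -0.0, 99.9]
wrist_force: [2.4, 0.2, 0.4]
opening: 0.0003
grasp_force: 0.0
```

Emit:
move_arm:
  offset:
    - [0,0.3,0]
    - [0,0.3,0]
    - [0,0.3,0]
    - [0,0.3,0]
  twist:
    - [0,0,0]
    - [0,0,0]
    - [0,0,0]
    - [0,0,0]
  grip: [0,0,0,0]

```text
time: 20.55
ee_pos: [0.5376, 0.0584, 0.0726]
tcp_rot: [-180.0, -0.0, 99.8]
wrist_force: [-2.8, 1.9, 1.0]
opening: -0.0002
grasp_force: 1.5
```

Emit:
move_arm:
  offset:
    - [0,0.3,0]
    - [0,0.3,0]
    - [0,0.3,0]
  twist:
    - [0,0,0]
    - [0,0,0]
    - [0,0,0]
  grip: [0,0,0]

```text
time: 20.85
ee_pos: [0.5465, 0.0602, 0.0725]
tcp_rot: [-180.0, -0.0, 99.8]
wrist_force: [-2.8, 1.4, 0.2]
opening: -0.0001
grasp_force: 1.4
```

Emit:
move_arm:
  offset:
    - [0,-1.3,0]
    - [-4.95,0,0]
    - [-4.95,0,0]
    - [-4.95,0,0]
    - [-4.95,0,0]
  twist:
    - [0,0,0]
    - [0,0,0]
    - [0,0,0]
    - [0,0,0]
    - [0,0,0]
  grip: [0,0,0,0,0]

```text
time: 21.35
ee_pos: [0.5682, -0.1391, 0.0732]
tcp_rot: [179.9, 0.1, 99.9]
wrist_force: [0.5, 1.0, 0.0]
opening: 0.0
grasp_force: 0.0
```

Emit:
move_arm:
  offset:
    - [0,0.3,0]
    - [0,0.3,0]
    - [0,0.3,0]
    - [0,0.3,0]
  twist:
    - [0,0,0]
    - [0,0,0]
    - [0,0,0]
    - [0,0,0]
  grip: [0,0,0,0]

```text
time: 21.75
ee_pos: [0.5793, -0.1337, 0.0728]
tcp_rot: [-180.0, 0.0, 99.9]
wrist_force: [-2.7, -1.9, 0.2]
opening: 0.0
grasp_force: 1.2
```

Emit:
move_arm:
  offset:
    - [0,0.3,0]
    - [0,0.3,0]
    - [0,0.3,0]
  twist:
    - [0,0,0]
    - [0,0,0]
    - [0,0,0]
  grip: [0,0,0]

```text
time: 22.05
ee_pos: [0.5883, -0.1326, 0.0728]
tcp_rot: [-180.0, 0.0, 99.9]
wrist_force: [-1.9, -2.2, 0.2]
opening: 0.0001
grasp_force: 1.4
```

```bash
python3 -c "
from h import *
incase()"
```

```text
case [-41.  -97.7] z 72.8 yaw [-1.7998e+02  1.0000e-02  9.9920e+01] F [-2.2 -1.9] t 22.05
```

Emit:
move_arm:
  offset:
    - [0,-1.3,0]
    - [4.95,0,0]
    - [4.95,0,0]
    - [4.95,0,0]
    - [4.95,0,0]
  twist:
    - [0,0,0]
    - [0,0,0]
    - [0,0,0]
    - [0,0,0]
    - [0,0,0]
  grip: [0,0,0,0,0]

```text
time: 22.55
ee_pos: [0.5413, 0.062, 0.0732]
tcp_rot: [179.9, -0.0, 99.9]
wrist_force: [1.1, 0.3, -0.2]
opening: 0.0001
grasp_force: 0.0
```

Emit:
move_arm:
  offset:
    - [0,0.3,0]
    - [0,0.3,0]
    - [0,0.3,0]
    - [0,0.3,0]
  twist:
    - [0,0,0]
    - [0,0,0]
    - [0,0,0]
    - [0,0,0]
  grip: [0,0,0,0]

```text
time: 22.95
ee_pos: [0.5533, 0.0611, 0.0726]
tcp_rot: [-180.0, -0.0, 99.8]
wrist_force: [-2.7, 1.4, 0.3]
opening: -0.0004
grasp_force: 1.5
```

Emit:
move_arm:
  offset:
    - [0,0.2,0]
    - [0,0.2,0]
  twist:
    - [0,0,0]
    - [0,0,0]
  grip: [0,0]

```text
time: 23.15
ee_pos: [0.5573, 0.0618, 0.0726]
tcp_rot: [-180.0, -0.0, 99.8]
wrist_force: [-2.0, -0.4, 0.6]
opening: 0.0003
grasp_force: 1.3
```

```bash
python3 - <<'E'
from h import *
incase(); p=snap('wrist'); save(p,'w5'); 
for t in('post_left','cover','stop'): pin(p,t,Z[t],1)
E
```

```text
case [-38.1  99.1] z 72.6 yaw [-179.97   -0.     99.8 ] F [-2.1 -0. ] t 23.15
post_left 0.74 [301. 263.] [0.5779 0.0683 0.074 ]
```

View pics/w5.png

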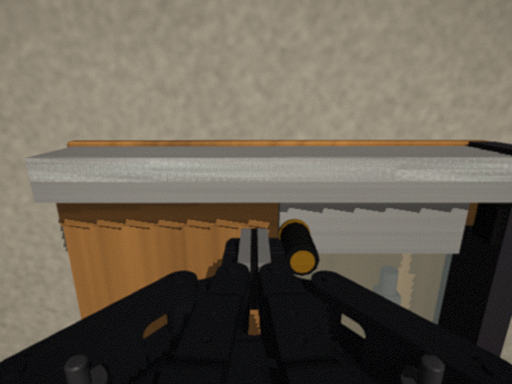

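The wrist view shows the left end's front edge at about (464,230), with the stop bar's face near (478,230), so roughly 8 mm remains less the buffer. I'll go on in small steps.

Emit:
move_arm:
  offset:
    - [0,0.15,0]
    - [0,0.15,0]
  twist:
    - [0,0,0]
    - [0,0,0]
  grip: [0,0]

```text
time: 23.55
ee_pos: [0.5599, 0.0631, 0.0728]
tcp_rot: [-180.0, -0.0, 99.9]
wrist_force: [-4.2, 1.5, 1.2]
opening: -0.0
grasp_force: 1.9
```

Emit:
move_arm:
  offset:
    - [0,-1.3,0]
    - [-4.95,0,0]
    - [-4.95,0,0]
    - [-4.95,0,0]
    - [-4.95,0,0]
  twist:
    - [0,0,0]
    - [0,0,0]
    - [0,0,0]
    - [0,0,0]
    - [0,0,0]
  grip: [0,0,0,0,0]

```text
time: 24.05
ee_pos: [0.5818, -0.1361, 0.0731]
tcp_rot: [179.9, 0.0, 99.9]
wrist_force: [1.7, 0.0, 0.3]
opening: -0.0002
grasp_force: 0.0
```

Emit:
move_arm:
  offset:
    - [0,0.25,0]
    - [0,0.25,0]
    - [0,0.25,0]
    - [0,0.25,0]
    - [0,0.2,0]
  twist:
    - [0,0,0]
    - [0,0,0]
    - [0,0,0]
    - [0,0,0]
    - [0,0,0]
  grip: [0,0,0,0,0]

```text
time: 24.55
ee_pos: [0.5931, -0.1312, 0.0728]
tcp_rot: [-180.0, 0.0, 100.0]
wrist_force: [-3.1, -1.0, 0.2]
opening: -0.0002
grasp_force: 1.3
```

```bash
python3 -c "
from h import *
incase()"
```

```text
case [-36.1 -97.1] z 72.8 yaw [-1.7996e+02  2.0000e-02  9.9970e+01] F [-3.2 -0.4] t 24.55
```

Left is at about −35.5 and right at −36. I'll push the right in small steps and watch for the buffer.

Emit:
move_arm:
  offset:
    - [0,0.15,0]
    - [0,0.15,0]
  twist:
    - [0,0,0]
    - [0,0,0]
  grip: [0,0]

```text
time: 24.75
ee_pos: [0.596, -0.1311, 0.0728]
tcp_rot: [-180.0, -0.0, 99.9]
wrist_force: [-1.5, -1.7, 0.7]
opening: 0.0
grasp_force: 1.3
```

Emit:
move_arm:
  offset:
    - [0,0.15,0]
    - [0,0.15,0]
  twist:
    - [0,0,0]
    - [0,0,0]
  grip: [0,0]

```text
time: 24.95
ee_pos: [0.5991, -0.131, 0.0728]
tcp_rot: [-180.0, -0.0, 99.9]
wrist_force: [-2.5, -0.7, -0.3]
opening: -0.0002
grasp_force: 1.3
```

```bash
python3 -c "
from h import *
incase()"
```

```text
case [-30.1 -98. ] z 72.8 yaw [-179.99   -0.     99.88] F [-2.6 -0.2] t 24.95
```

Emit:
move_arm:
  offset:
    - [0,-1.3,0]
    - [4.95,0,0]
    - [4.95,0,0]
    - [4.95,0,0]
    - [4.95,0,0]
  twist:
    - [0,0,0]
    - [0,0,0]
    - [0,0,0]
    - [0,0,0]
    - [0,0,0]
  grip: [0,0,0,0,0]

```text
time: 25.45
ee_pos: [0.5521, 0.0635, 0.0731]
tcp_rot: [179.9, -0.0, 99.8]
wrist_force: [2.2, -0.2, -0.2]
opening: 0.0001
grasp_force: 0.0
```

Emit:
move_arm:
  offset:
    - [0,0.3,0]
    - [0,0.3,0]
    - [0,0.2,0]
    - [0,0.2,0]
  twist:
    - [0,0,0]
    - [0,0,0]
    - [0,0,0]
    - [0,0,0]
  grip: [0,0,0,0]

```text
time: 25.85
ee_pos: [0.5623, 0.0624, 0.0727]
tcp_rot: [-180.0, -0.0, 99.8]
wrist_force: [-3.4, 1.2, 1.6]
opening: -0.0001
grasp_force: 1.6
```

Emit:
move_arm:
  offset:
    - [0,0.15,0]
    - [0,0.15,0]
  twist:
    - [0,0,0]
    - [0,0,0]
  grip: [0,0]

```text
time: 26.05
ee_pos: [0.565, 0.0631, 0.0727]
tcp_rot: [-180.0, -0.0, 99.8]
wrist_force: [-3.6, 0.8, 1.4]
opening: 0.0001
grasp_force: 1.6
```

```bash
python3 -c "
from h import *
incase()"
```

```text
case [-30.3  99.1] z 72.7 yaw [-1.7995e+02 -1.0000e-02  9.9800e+01] F [-3.5  1.4] t 26.05
```

Emit:
move_arm:
  offset:
    - [0,0.15,0]
    - [0,0.15,0]
  twist:
    - [0,0,0]
    - [0,0,0]
  grip: [0,0]

```text
time: 26.25
ee_pos: [0.5681, 0.0641, 0.0727]
tcp_rot: [-180.0, 0.0, 99.8]
wrist_force: [-3.3, 0.3, 1.1]
opening: 0.0003
grasp_force: 1.5
```

```bash
python3 - <<'E'
from h import *
incase(); p=snap('wrist'); cv2.imwrite('pics/w6.png',cv2.resize(p['color'][120:340,250:512,::-1],None,fx=3,fy=2.7))
E
```

```text
case [-27.1  99.5] z 72.7 yaw [-1.7998e+02  1.0000e-02  9.9850e+01] F [-3.2  0.9] t 26.25
```

View pics/w6.png

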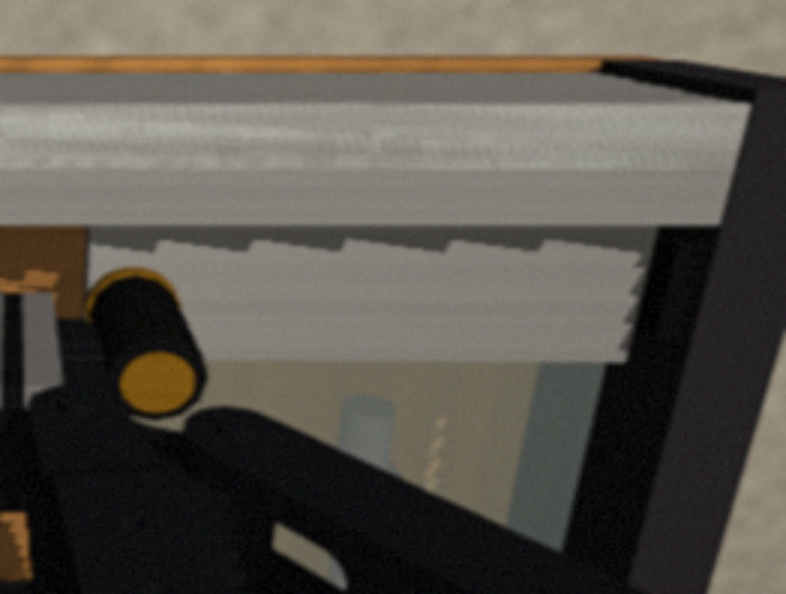

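The crop shows the left shoe's front edge at about (640,290) still short of the stop bar, and no buffer pressure so far. I'll push the right post next.

Emit:
move_arm:
  offset:
    - [0,-1.3,0]
    - [-4.95,0,0]
    - [-4.95,0,0]
    - [-4.95,0,0]
    - [-4.95,0,0]
  twist:
    - [0,0,0]
    - [0,0,0]
    - [0,0,0]
    - [0,0,0]
    - [0,0,0]
  grip: [0,0,0,0,0]

```text
time: 26.8
ee_pos: [0.5898, -0.1348, 0.0731]
tcp_rot: [179.9, 0.0, 99.9]
wrist_force: [0.7, 0.3, 0.1]
opening: 0.0001
grasp_force: 0.0
```

Emit:
move_arm:
  offset:
    - [0,0.3,0]
    - [0,0.3,0]
    - [0,0.2,0]
    - [0,0.2,0]
    - [0,0.15,0]
  twist:
    - [0,0,0]
    - [0,0,0]
    - [0,0,0]
    - [0,0,0]
    - [0,0,0]
  grip: [0,0,0,0,0]

```text
time: 27.3
ee_pos: [0.6006, -0.1297, 0.0729]
tcp_rot: [-180.0, 0.0, 100.0]
wrist_force: [-2.3, -1.3, 0.1]
opening: -0.0001
grasp_force: 1.2
```

Emit:
move_arm:
  offset:
    - [0,0.15,0]
    - [0,0.15,0]
  twist:
    - [0,0,0]
    - [0,0,0]
  grip: [0,0]

```text
time: 27.5
ee_pos: [0.603, -0.1299, 0.0727]
tcp_rot: [-179.9, -0.0, 99.9]
wrist_force: [-10.2, -0.8, 4.7]
opening: -0.0001
grasp_force: 5.3
```

```bash
python3 -c "
from h import *
incase()"
```

```text
case [-26.1 -97.5] z 72.7 yaw [-1.7993e+02 -1.0000e-02  9.9920e+01] F [-10.2   0.9] t 27.5
```

The right buffer has been reached, at 10 N. Next is the left.

Emit:
move_arm:
  offset:
    - [0,-1.3,0]
    - [4.95,0,0]
    - [4.95,0,0]
    - [4.95,0,0]
    - [4.95,0,0]
  twist:
    - [0,0,0]
    - [0,0,0]
    - [0,0,0]
    - [0,0,0]
    - [0,0,0]
  grip: [0,0,0,0,0]

```text
time: 28.0
ee_pos: [0.5564, 0.0643, 0.0731]
tcp_rot: [179.9, -0.0, 99.9]
wrist_force: [0.6, 0.5, 0.1]
opening: -0.0002
grasp_force: 0.0
```

Emit:
move_arm:
  offset:
    - [0,0.3,0]
    - [0,0.3,0]
    - [0,0.3,0]
    - [0,0.15,0]
    - [0,0.1,0]
  twist:
    - [0,0,0]
    - [0,0,0]
    - [0,0,0]
    - [0,0,0]
    - [0,0,0]
  grip: [0,0,0,0,0]

```text
time: 28.5
ee_pos: [0.5684, 0.0634, 0.0727]
tcp_rot: [-180.0, 0.0, 99.8]
wrist_force: [-0.7, 0.5, 0.4]
opening: -0.0002
grasp_force: 0.0
```

```bash
python3 -c "
from h import *
incase()"
```

```text
case [-26.9  98.8] z 72.7 yaw [-179.99    0.     99.78] F [-0.6  0.6] t 28.5
```

Emit:
move_arm:
  offset:
    - [0,0.1,0]
    - [0,0.1,0]
  twist:
    - [0,0,0]
    - [0,0,0]
  grip: [0,0]

```text
time: 28.7
ee_pos: [0.5692, 0.0638, 0.0725]
tcp_rot: [-179.9, 0.0, 99.8]
wrist_force: [-9.0, -4.5, 3.5]
opening: -0.0001
grasp_force: 4.3
```

```bash
python3 -c "
from h import *
incase()"
```

```text
case [-26.  99.] z 72.5 yaw [-1.7987e+02  4.0000e-02  9.9810e+01] F [-9.7 -2.9] t 28.7
```

Emit:
move_arm:
  offset:
    - [0,0.04,0]
    - [0,0,0]
  twist:
    - [0,0,0]
    - [0,0,0]
  grip: [0,0]

```text
time: 28.9
ee_pos: [0.5692, 0.0638, 0.0725]
tcp_rot: [-179.8, 0.1, 99.8]
wrist_force: [-6.7, -4.3, 2.5]
opening: 0.0
grasp_force: 3.8
```

```bash
python3 -c "
from h import *
incase()"
```

```text
case [-26.   99.1] z 72.5 yaw [-1.7983e+02  6.0000e-02  9.9820e+01] F [-7.4 -3.1] t 28.9
```

Emit:
move_arm:
  offset:
    - [0,0.06,0]
  twist:
    - [0,0,0]
  grip: [0]

```text
time: 29.0
ee_pos: [0.5693, 0.0638, 0.0725]
tcp_rot: [-179.8, 0.1, 99.8]
wrist_force: [-11.2, -5.8, 5.0]
opening: -0.0002
grasp_force: 6.0
```

```bash
python3 -c "
from h import *
incase()"
```

```text
case [-25.9  99.1] z 72.5 yaw [-1.7978e+02  6.0000e-02  9.9820e+01] F [-12.   -3.8] t 29.0
```

Left has been pressed at 12 N. Now the right, the same way.

Emit:
move_arm:
  offset:
    - [0,-1.3,0]
    - [-4.95,0,0]
    - [-4.95,0,0]
    - [-4.95,0,0]
    - [-4.95,0,0]
  twist:
    - [0,0,0]
    - [0,0,0]
    - [0,0,0]
    - [0,0,0]
    - [0,0,0]
  grip: [0,0,0,0,0]

```text
time: 29.5
ee_pos: [0.5923, -0.1344, 0.073]
tcp_rot: [180.0, 0.0, 99.9]
wrist_force: [1.3, 0.9, -0.1]
opening: -0.0004
grasp_force: 0.0
```

Emit:
move_arm:
  offset:
    - [0,0.3,0]
    - [0,0.3,0]
    - [0,0.3,0]
    - [0,0.1,0]
    - [0,0.1,0]
  twist:
    - [0,0,0]
    - [0,0,0]
    - [0,0,0]
    - [0,0,0]
    - [0,0,0]
  grip: [0,0,0,0,0]

```text
time: 30.0
ee_pos: [0.6027, -0.1294, 0.0728]
tcp_rot: [-179.9, 0.0, 100.0]
wrist_force: [-4.7, -1.6, 1.7]
opening: -0.0001
grasp_force: 2.7
```

```bash
python3 -c "
from h import *
incase()"
```

```text
case [-26.3 -97. ] z 72.8 yaw [-179.95    0.     99.97] F [-4.9 -0.7] t 30.0
```

Emit:
move_arm:
  offset:
    - [0,0.1,0]
  twist:
    - [0,0,0]
  grip: [0]

```text
time: 30.1
ee_pos: [0.6028, -0.1294, 0.0727]
tcp_rot: [-179.9, -0.0, 99.9]
wrist_force: [-10.3, 0.0, 3.8]
opening: -0.0001
grasp_force: 5.1
```

```bash
python3 -c "
from h import *
incase()"
```

```text
case [-26.1 -97.1] z 72.7 yaw [-1.7985e+02 -2.0000e-02  9.9940e+01] F [-10.1   1.8] t 30.1
```

Emit:
move_arm:
  offset:
    - [0,0.05,0]
  twist:
    - [0,0,0]
  grip: [0]

```text
time: 30.2
ee_pos: [0.6028, -0.1294, 0.0726]
tcp_rot: [-179.8, -0.0, 99.9]
wrist_force: [-11.1, -1.5, 4.5]
opening: -0.0001
grasp_force: 5.6
```

```bash
python3 -c "
from h import *
incase()"
```

```text
case [-26.1 -97.1] z 72.6 yaw [-1.798e+02 -4.000e-02  9.993e+01] F [-11.2   0.4] t 30.2
```

Emit:
move_arm:
  offset:
    - [0,0.05,0]
  twist:
    - [0,0,0]
  grip: [0]

```text
time: 30.3
ee_pos: [0.6029, -0.1294, 0.0726]
tcp_rot: [-179.8, -0.0, 99.9]
wrist_force: [-13.4, -0.6, 4.8]
opening: -0.0
grasp_force: 6.7
```

Emit:
move_arm:
  offset:
    - [0,-1.0,0]
    - [0,-1.5,-1]
    - [4.5,-2.0,-4]
    - [4.5,-2.0,-4]
    - [0,0,-4]
  twist:
    - [0,0,0]
    - [0,0,0]
    - [0,0,0]
    - [0,0,0]
    - [0,0,0]
  grip: [0,0,0,0,0]

```text
time: 30.8
ee_pos: [0.5341, -0.0669, 0.1861]
tcp_rot: [-179.9, -0.1, 100.0]
wrist_force: [0.8, -0.2, 0.5]
opening: -0.0
grasp_force: 0.0
```

Emit:
move_arm:
  offset:
    - [0,2.0,-3]
    - [0,3.5,-2]
    - [0,0,0]
    - [0,0,0]
  twist:
    - [0,0,0]
    - [0,0,0]
    - [0,0,0]
    - [0,0,0]
  grip: [0,0,0,0]

```text
time: 31.2
ee_pos: [0.5916, -0.06, 0.2356]
tcp_rot: [180.0, -0.0, 99.9]
wrist_force: [-0.3, 0.9, -0.9]
opening: 0.0002
grasp_force: 0.0
```

```bash
python3 - <<'E'
from h import *
incase(); p=snap('wrist'); save(p,'w7')
d=p['depth']; T=p['T']; h,ww=d.shape; f=h/2/np.tan(np.radians(p['vfov'])/2)
v,u=np.mgrid[:h,:ww]; P=np.stack([(u-p['cx'])/f*d,(v-p['cy'])/f*d,d],-1)@T[:3,:3].T+T[:3,3]
C=(P[...,:2]-O)@RC; H=P[...,2]
for s in(1,-1):
    m=(d>0)&(H>.066)&(H<.08)&(abs(C[...,1]-s*.1)<.025)&(abs(C[...,0])<.04); q=C[m]; print('post',s,len(q),q.min(0),q.max(0),np.median(q,0)) if len(q) else print('none')
e=[]
for y in np.arange(-.06,.09,.01):
    q=C[...,0][(d>0)&(H>.038)&(H<.048)&(abs(C[...,1]-y)<.004)&(C[...,0]<.02)&(C[...,0]>-.04)]
    if len(q)>5: e.append((y,np.percentile(q,2)))
e=np.array(e); print(np.round(e,4).tolist())
E
```

```text
case [-25.3 -26.7] z 235.6 yaw [ 1.800e+02 -1.000e-02  9.994e+01] F [-0.1  1. ] t 31.2
post 1 315 [-0.01258473  0.09497006] [0.0027381  0.11049184] [-0.00507897  0.10227928]
post -1 27 [-0.00988667 -0.09330903] [ 0.00182099 -0.08885396] [-0.00457375 -0.08961281]
[[-0.06, -0.0102], [-0.05, -0.0103], [-0.04, -0.0104], [-0.03, -0.0105], [-0.02, -0.0107], [-0.01, -0.0108], [0.0, -0.0099], [0.01, -0.01], [0.02, -0.0102], [0.03, -0.0103], [0.04, -0.0104], [0.05, -0.0106], [0.06, -0.0107], [0.07, -0.0099], [0.08, -0.01]]
```

View pics/w7.png

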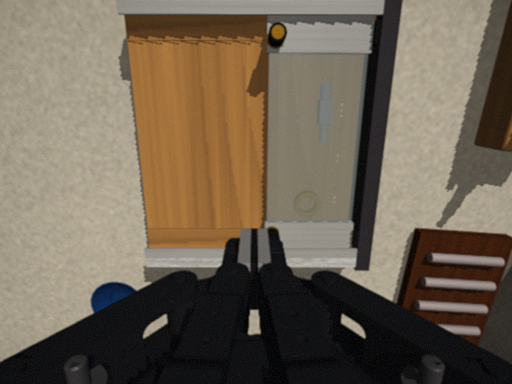

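The wrist view shows the cover home and square. Its trailing edge is flat to under 1 mm from end to end, the spindle at (325,110) and ring at (306,200) lie under the glass, and the arm is clear.

```bash
python3 -c "
from h import *
print(bot.job_done())"
```

```text
the job is handed in; nothing more can be done
None
```

The spindle lies in the tray and the cover is shut, square on both buffers after final pushes of about 12 N (left post) and 13 N (right post); the job was handed in at about 31 s with the arm clear.

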